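# Load the finishing stand and set its knurled nut

### The job

Hang the loose wooden ring on the empty peg of the round finishing stand, all the way down, and let go of it. Then screw the knurled brass nut in the middle of the stand clockwise until it bottoms out, back it off a quarter turn so that the wooden disc has room to swell, and finish there still holding the nut in the gripper. Leave the rings already on the stand and the other turned pieces where they are.

Things in the scene. Friction and masses are not known exactly. Their poses are not given: they have to be found in the camera images.
- stand: Fixed stand: plywood disc, 260 mm diameter, top face 35 mm above the table. Origin: centre of the underside, at table height; z up. Three upright pegs 95 mm from its axis, 120 degrees apart, the empty one towards its own +x. In the middle a steel hub (36 mm diameter, top 65 mm up) and a threaded stud (14 mm, top 114 mm up) carrying the nut.
- peg_tip (a point): Top centre of the empty peg: 16 mm in diameter with a bevelled tip, 45 mm tall above the disc, its tip 80 mm above the table.
- peg_foot (a point): Centre of the empty peg's foot, on the disc's top face, 35 mm above the table.
- ring: The loose turned wooden ring lying flat on the table: 52 mm outer diameter, 24 mm tall, with a 22 mm bore right through; about 60 g. Origin: centre of its underside; z is the bore's axis. Seated on the peg its origin coincides with peg_foot.
- ring_b: A ring of the same size, already hanging on the second peg of the stand. Origin: centre of its underside. To be left there.
- ring_c: A ring of the same size, already hanging on the third peg of the stand. Origin: centre of its underside. To be left there.
- disc: Turned wooden button without a bore lying near the ring: 54 mm in diameter, 22 mm tall, with a bevelled top. Origin: centre of its underside. To be left alone.
- egg_cup: Turned wooden cup-shaped piece with a waist standing near the ring: 46 mm in diameter, 62 mm tall. Origin: centre of its underside. To be left alone.
- cap_nut: The round knurled brass nut on the stud: 44 mm diameter, 26 mm tall, a dark dimple on its top face. Origin: centre of its underside, 65 mm above the table when bottomed out on the hub, up to 3.8 mm higher when unscrewed; z up. This frame goes down with the nut but does not turn with it. Grip it across its diameter from above, at mid-height.
- nut_turn (a joint): How far the nut is screwed on, rad: grows clockwise seen from above, stops hard at 3.0, bottomed out; reads 0 to 1.2 at the start, so it takes one or two regrasps. The nut goes down 1.27 mm per rad, turns with a light friction of about 0.06 N m and stays where it is left. A quarter turn back from the stop is 1.43.
Things that resemble listed ones, but are neither listed nor needed, are in the scene too. What is shaped like the ring but black is not meant.

How it is judged:
By the outcome, as a careful person would: the job done as asked, in the order asked, and still so for the second after the job is handed in, while the arm keeps its last pose, push and grip.
It also fails if it takes over 61 s, if anything falls off the work surface, if the arm or the gripper's body presses on something with over 40 N, if the wrist force passes 120 N, or if a joint passes its speed limit or range.

### The arm

A 7-joint arm with a two-finger parallel gripper is mounted at the origin on the work surface. World frame = base frame: x ahead of the robot, y to its left, z up, the work surface at z = 0. Lengths are in m, angles in degrees, forces in N, time in s.
With the tool pointing down it reaches from about 0.425 to 0.875 m from the base axis. Payload 4.7 kg.
Tool frame: the origin (TCP) lies at the very end of the fingers, on their centre line; the grasp point (between the pads) lies 19 mm behind it; z points along the fingers, y is the line along which they close (so a half turn about z gives the same grasp; the last joint's range is limited). The gripper opens to 87 mm and grips with 3 to 60 N. Pads are 19 mm wide; open, the fingers measure 117 mm over their backs; the gripper's body (75 mm by 190 mm) begins 51 mm behind the grasp point.
Start: joints at [-65.254, 18.392, -4.016, 83.108, 1.295, 78.541, -3.26], TCP at [0.264, 0.594, 0.223] pointing down, gripper open.
Joint ranges: [-163.93, 163.93], [-17.29, 119.83], [-79.2, 71.16], [3.27, 140.29], [-89.18, 269.18], [5.43, 117.66], [-154.24, 154.24]. Speed limits (degrees/s): [147.25, 147.25, 180, 180, 180, 180, 180].

### API

Orientations are given as [roll, pitch, yaw] about the fixed x, y, z axes, in that order (R = Rz(yaw) Ry(pitch) Rx(roll)).
In Python, from cell import telemetry, cams, env gives the robot as it stands.
- The arm moves only by the tool arm_command, never from a script. Its argument "series" is text: rows parted by semicolons, each of 5 numbers parted by spaces: the shift along the tool's x, y, z in mm, then the turn about the tool's z in rad, then the closure in counts, from 0 (fully open) to 255 (shut). A call has 1 to 20 rows; each row shifts and turns the commanded pose from where the row before left it, along the tool's axes as they then stand; what a row does not reach is not made up. A row lasts 1/12 s, in which the tool goes at most 41.7 mm and 7.16 degrees, less where a joint would pass 70% of its speed; a pose out of reach is approached as far as the arm can. A call is refused whole if a number of a shift passes 41.7 or a number of a turn 0.125, either way. A call with a gripper value outside its range is refused whole. The fingers move at their own pace and stop on an object; "squeeze" is the grip in N (left out, the last holds). Time passes only in rows, so rows that do not move let the fingers close. It gives the time, the measured TCP pose, the force, the opening and the grip force at its end, in the units of the state.
- telemetry.get_obs(): the state, without advancing time (a new reading comes with each control period).
- cams.read_camera(name): name is "scene" or "top" or "wrist"; returns the picture (384x512x3 uint8, blue, green, red); there is no depth.
- cams.calibration(name): a dict with "K" (3x3 intrinsics, pixels), "dist" ([k1, k2, p1, p2, k3] as OpenCV has them; the pictures are not rectified), "origin" and "rotation" of the camera in the world; the wrist camera has in their place "hand_eye" (4x4, takes a point from camera to tool coordinates, whose origin is the TCP and whose axes are the flange's). Camera axes: x right, y down, z forward; pixel columns grow to the right and rows downward; lengths in m; the calibration is good to about 2 mm. A picture is of the moment at which its call begins: read the wrist's pose just before it. calibration takes no time and is no camera call.
- env.sign_off(): hands the job in; it is judged then, once.
The state is a dict: "time_s": time; "qpos": joint angles; "joint_velocities": joint speeds; "effort": joint torques, N m; "tool_pos": TCP position; "tool_rot": TCP orientation; "force": force on the tool from outside, world axes, zero at the start; "wrist_torque": the same for the moment, N m; "grip_width": finger opening in m; "grasp_force": force on a finger pad.
Only numpy, scipy, OpenCV 4.12 (cv2) and the standard library are available. Lean on these libraries where they do the work, as an engineer would, in place of code of your own. Each camera call takes 0.05 s, during which the arm holds its last target. There are 200 camera calls.

## Working session

There is one attempt and no reset: what is moved stays moved. The work goes in short steps, Python scripts to look and compute and a tool call to move; the robot and the scene stay as the last step left them, time stands still between calls to the robot, and variables do not carry over. Pictures are saved under pics/ and viewed, at most 10 in all, crops included, and the job is handed in when it is done.

Besides the shell and the picture viewer there is one more tool, called after "Request:" as name(argument=value, ...) on one line, values as JSON. arm_command: Moves the arm, as the interface text tells. Its arguments: {"type":"object","properties":{"series":{"type":"string"},"squeeze":{"type":"number"}},"required":["series"]}

```bash
ls; mkdir -p pics; python3 - <<'E'
from cell import telemetry,cams,env
import cv2,numpy as np
print(telemetry.get_obs())
a=cams.read_camera("scene");b=cams.read_camera("top")
cv2.imwrite("pics/scene0.png",a);cv2.imwrite("pics/top0.png",b)
for n in("scene","top","wrist"):print(n,cams.calibration(n))
E
```

```text
pics
{'time_s': 0.0, 'qpos': array([-65.2544799 ,  18.43811769,  -4.01727706,  83.17423272,
         1.29314411,  78.5397154 ,  -3.25904311]), 'joint_velocities': array([ 0.0150908 ,  0.11043068, -0.00330063,  0.03360868,  0.02471389,
        0.0331627 ,  0.10511291]), 'effort': array([-9.27475921e-04, -4.91292536e+01, -4.04242063e-01, -3.12533355e+01,
       -6.38842466e-02,  4.37780970e-02,  1.87175183e-04]), 'tool_pos': array([0.26353038, 0.59358766, 0.22147827]), 'tool_rot': array([-1.79893079e+02,  3.31156088e-03,  1.56066461e+02]), 'force': array([ 0.11341156, -0.2256324 , -0.09327035]), 'wrist_torque': array([ 0.00022938, -0.01572416,  0.07217414]), 'grasp_force': 0.0, 'grip_width': 0.0871022618979115}
scene {'K': array([[431.00258477,   0.        , 257.10220196],
       [  0.        , 431.00258477, 189.54403189],
       [  0.        ,   0.        ,   1.        ]]), 'dist': array([-0.16095166,  0.        ,  0.        ,  0.        ,  0.        ]), 'origin': array([1.06698945, 0.27796281, 0.77031298]), 'rotation': array([-141.11036748,    0.83873917,  104.36526761])}
top {'K': a
[... 254 characters left out ...]
4203, 0.12827524, 1.13786298]), 'rotation': array([-167.3890948 ,    0.3618008 ,  -95.78773935])}
wrist {'K': array([[339.81982494,   0.        , 256.90941175],
       [  0.        , 339.81982494, 191.14059296],
       [  0.        ,   0.        ,   1.        ]]), 'dist': array([-0.09550443,  0.        ,  0.        ,  0.        ,  0.        ]), 'hand_eye': array([[ 9.49482250e-04, -9.64287608e-01, -2.64855636e-01,
         7.19276150e-02],
       [ 9.99999548e-01,  9.29298955e-04,  2.01507338e-04,
        -2.08900848e-04],
       [ 5.18190370e-05, -2.64855708e-01,  9.64288054e-01,
        -1.64000374e-01],
       [ 0.00000000e+00,  0.00000000e+00,  0.00000000e+00,
         1.00000000e+00]])}
```

View pics/top0.png

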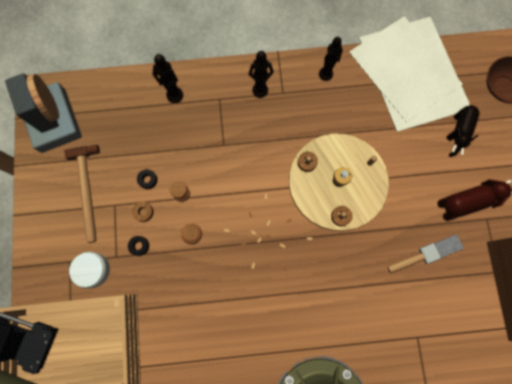

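View pics/scene0.png

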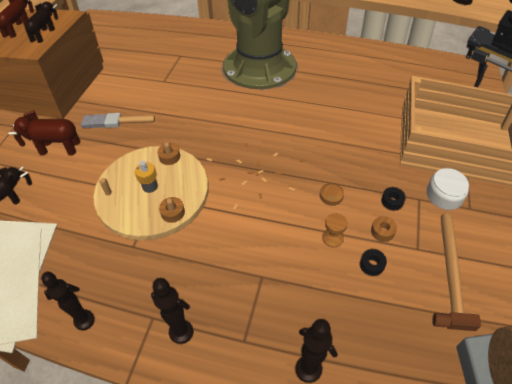

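The top view shows the wooden ring at (143,212) between two black rings, the disc at (191,233), the egg cup at (180,191), the stand centred near (339,181), the empty peg at (372,160) and the nut at (343,176). The scene view agrees: ring (384,229), peg (105,187), nut (145,172).

```bash
cat > h.py <<'E'
from cell import telemetry,cams,env
import cv2,numpy as np
from scipy.spatial.transform import Rotation as R
def cam(n,obs=None):
    c=cams.calibration(n)
    if n=="wrist":
        o=obs; Rt=R.from_euler("xyz",o["tool_rot"],degrees=True).as_matrix(); H=c["hand_eye"]
        return c["K"],c["dist"],Rt@H[:3,3]+o["tool_pos"],Rt@H[:3,:3]
    return c["K"],c["dist"],c["origin"],R.from_euler("xyz",c["rotation"],degrees=True).as_matrix()
def ray(cm,uv):
    p=cv2.undistortPoints(np.array(uv,float).reshape(-1,1,2),cm[0],cm[1]).reshape(-1,2)
    return np.c_[p,np.ones(len(p))]@cm[3].T
def plane(cm,uv,z):
    d=ray(cm,uv); return cm[2]+d*((z-cm[2][2])/d[:,2])[:,None]
def proj(cm,P):
    P=np.atleast_2d(P); r=cv2.Rodrigues(cm[3].T)[0]
    return cv2.projectPoints(P.astype(float),r,-cm[3].T@cm[2],cm[0],cm[1])[0].reshape(-1,2)
def tri(cms,uvs):
    A=np.zeros((3,3));b=np.zeros(3)
    for c,u in zip(cms,uvs):
        d=ray(c,u)[0];d/=np.linalg.norm(d);M=np.eye(3)-np.outer(d,d);A+=M;b+=M@c[2]
    return np.linalg.solve(A,b)
def circ(xy):
    A=np.c_[2*xy,np.ones(len(xy))];s=np.linalg.lstsq(A,(xy**2).sum(1),rcond=None)[0]
    return s[:2],np.sqrt(s[2]+s[0]**2+s[1]**2)
E
python3 - <<'E'
from h import *
T=cam("top");S=cam("scene")
for n,C,f,sd in(("top",T,"pics/top0.png",(320,200)),("scene",S,"pics/scene0.png",(130,210))):
    im=cv2.imread(f);lab=cv2.cvtColor(im,cv2.COLOR_BGR2LAB).astype(int)
    m=(np.abs(lab-lab[sd[1],sd[0]]).sum(2)<45).astype(np.uint8)
    k,l,st,ce=cv2.connectedComponentsWithStats(m)
    c=max(cv2.findContours((l==l[sd[1],sd[0]]).astype(np.uint8),0,1)[0],key=cv2.contourArea)
    xy=plane(C,cv2.convexHull(c).reshape(-1,2),.035)[:,:2]
    print(n,circ(xy),st[l[sd[1],sd[0]]])
print("nut top",tri([T,S],[(343,176),(145,165)]))
print("peg tip",tri([T,S],[(375,157),(103,181)]), plane(T,[(375,157)],.08),plane(S,[(103,181)],.08))
print("ringb,c",plane(T,[(307,161),(341,215)],.059))
print("ring",plane(T,[(143,212)],.024),plane(S,[(384,227)],.024))
print("blk",plane(T,[(148,179),(138,246)],.024));print("disc,cup",plane(T,[(191,233)],.022),plane(T,[(180,191)],.062),plane(S,[(336,219)],.062))
E
```

```text
top (array([ 0.5428427 , -0.11412453]), np.float64(0.12786549985824328)) [ 290  134   98   96 6246]
scene (array([ 0.54451948, -0.11509499]), np.float64(0.12941758071943224)) [  93  146  115   91 6452]
nut top [ 0.53835612 -0.11258389  0.10176976]
peg tip [ 0.58343133 -0.20317976  0.07648883] [[ 0.58347371 -0.20422794  0.08      ]] [[ 0.5856842  -0.19830805  0.08      ]]
ringb,c [[ 0.59629819 -0.03536673  0.059     ]
 [ 0.44850046 -0.1019621   0.059     ]]
ring [[0.5130501  0.40001675 0.024     ]] [[0.52128863 0.40190857 0.024     ]]
blk [[0.59974188 0.38283309 0.024     ]
 [0.42669402 0.4167179  0.024     ]]
disc,cup [[0.4462402  0.28010262 0.022     ]] [[0.55029168 0.29495597 0.062     ]] [[0.55213178 0.29883943 0.062     ]]
```

Stand centre ≈ (0.544, -0.115), consistent in both views with radius 128 mm. The peg comes out at bearing about -65.6°, 95 mm from the axis. The ring is at ≈ (0.517, 0.401), between black rings 88 mm away on each side. I'll hover over the ring with the fingers closing across that line.

Request:
arm_command(series="-20.6 -4.9 0 0 0;-20.6 -4.9 0 0 0;-20.6 -4.9 0 0 0;-20.6 -4.9 0 0 0;-20.6 -4.9 0 0 0;-20.6 -4.9 0 0 0;-20.6 -4.9 0 0 0;-20.6 -4.9 0 0 0;-20.6 -4.9 0 0 0;-20.6 -4.9 0 0 0;-20.6 -4.9 5 0 0;-20.6 -4.9 15 0 0;-20.6 -4.9 20 0 0;-20.6 -4.9 20 0 0;-20.6 -4.9 20 0 0;0 0 20 -0.113 0;0 0 0 -0.114 0;0 0 0 0 0;0 0 0 0 0")

```text
time_s: 1.68
tool_pos: [0.5162, 0.4016, 0.1222]
tool_rot: [-180.0, -0.0, 168.9]
force: [-0.1, 0.9, -0.3]
grip_width: 0.0869
grasp_force: 0.0
```

```bash
python3 - <<'E'
from h import *
o=telemetry.get_obs();im=cams.read_camera("wrist");cv2.imwrite("pics/w1.png",im)
print(o["tool_pos"],o["tool_rot"],o["joint_velocities"].round(1),proj(cam("wrist",o),[.517,.401,.024]))
E
```

```text
[0.51620779 0.40156029 0.12224519] [-1.79986196e+02 -3.27033497e-02  1.68893147e+02] [-0.7 -1.1  0.2 -0.9  0.  -0.  -0.7] [[256.74147732 192.22382938]]
```

View pics/w1.png

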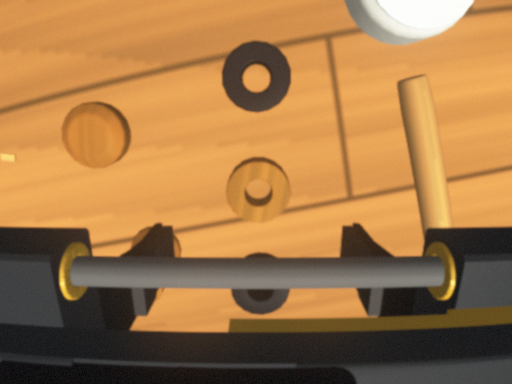

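The wrist view shows the wooden ring at (258,188) between the two black rings. The fingers straddle it, and the mallet handle and egg cup are clear of them. Next I refine its position.

```bash
python3 - <<'E'
from h import *
o=telemetry.get_obs();C=cam("wrist",o);im=cv2.imread("pics/w1.png")
print(im[188,258],im[188,282],im[170,258],im[150,258],im[215,258],im[188,210])
print(plane(C,[(258,187)],.024))
hsv=cv2.cvtColor(im,cv2.COLOR_BGR2HSV)
for r in(170,180,188,196,205):print(r,[tuple(hsv[r,c]) for c in range(222,298,6)])
E
```

```text
[ 80 153 222] [ 68 146 211] [ 62 138 203] [ 88 167 234] [ 68 157 225] [ 84 159 228]
[[0.51347555 0.40333133 0.024     ]]
170 [(np.uint8(16), np.uint8(163), np.uint8(233)), (np.uint8(16), np.uint8(161), np.uint8(234)), (np.uint8(14), np.uint8(169), np.uint8(133)), (np.uint8(16), np.uint8(177), np.uint8(200)), (np.uint8(16), np.uint8(181), np.uint8(214)), (np.uint8(17), np.uint8(178), np.uint8(198)), (np.uint8(16), np.uint8(177), np.uint8(203)), (np.uint8(16), np.uint8(178), np.uint8(222)), (np.uint8(16), np.uint8(177), np.uint8(209)), (np.uint8(17), np.uint8(179), np.uint8(211)), (np.uint8(15), np.uint8(171), np.uint8(149)), (np.uint8(16), np.uint8(163), np.uint8(231)), (np.uint8(16), np.uint8(160), np.uint8(230))]
180 [(np.uint8(16), np.uint8(164), np.uint8(231)), (np.uint8(15), np.uint8(173), np.uint8(186)), (np.uint8(16), np.uint8(178), np.uint8(196)), (np.uint8(16), np.uint8(178), np.uint8(200)), (np.uint8(17), np.uint8(176), np.uint8(215)), (np.uint8(15), np.uint8(170), np.uint8(209)), (np.uint8(16), np.uint8(161), np.uint8(226)), (np.uint8(16), np.uint8(176), np.uint8(219)), (np
[... 1335 characters left out ...]
03)), (np.uint8(16), np.uint8(172), np.uint8(202)), (np.uint8(15), np.uint8(158), np.uint8(223))]
205 [(np.uint8(16), np.uint8(163), np.uint8(222)), (np.uint8(15), np.uint8(164), np.uint8(222)), (np.uint8(16), np.uint8(173), np.uint8(200)), (np.uint8(16), np.uint8(178), np.uint8(211)), (np.uint8(17), np.uint8(179), np.uint8(194)), (np.uint8(16), np.uint8(184), np.uint8(157)), (np.uint8(14), np.uint8(167), np.uint8(133)), (np.uint8(16), np.uint8(177), np.uint8(163)), (np.uint8(17), np.uint8(177), np.uint8(215)), (np.uint8(16), np.uint8(171), np.uint8(216)), (np.uint8(16), np.uint8(175), np.uint8(195)), (np.uint8(16), np.uint8(163), np.uint8(228)), (np.uint8(15), np.uint8(161), np.uint8(222))]
```

```bash
cat >> h.py <<'E'
def woodring(im,C,z,seed,sat=169,half=45):
    hsv=cv2.cvtColor(im,cv2.COLOR_BGR2HSV);m=np.zeros(im.shape[:2],np.uint8)
    x,y=seed;s=np.s_[max(0,y-half):y+half,max(0,x-half):x+half]
    m[s]=cv2.medianBlur((hsv[...,1]>sat).astype(np.uint8),5)[s]
    c=max(cv2.findContours(m,cv2.RETR_EXTERNAL,cv2.CHAIN_APPROX_NONE)[0],key=cv2.contourArea)
    h=cv2.convexHull(c).reshape(-1,2)
    return circ(plane(C,h,z)[:,:2]),h.min(0),h.max(0)
E
python3 - <<'E'
from h import *
o=telemetry.get_obs();C=cam("wrist",o);im=cv2.imread("pics/w1.png")
r=woodring(im,C,.024,(258,188));print(r)
d=np.append(r[0][0],.006)-o["tool_pos"];Rt=R.from_euler("xyz",o["tool_rot"],degrees=True).as_matrix();print(Rt.T@d*1000)
E
```

```text
((array([0.5167782 , 0.40256227]), np.float64(0.025929944652533676)), array([226, 159], dtype=int32), array([290, 221], dtype=int32))
[ -0.19505171   0.49552387 116.99612378]
```

The ring fits with radius 25.9 mm, as specified, and is centred under the tool. Going down and gripping.

Request:
arm_command(series="0 0 20 0 0;0 0 20 0 0;0 0 20 0 0;0 0 20 0 0;0 0 18 0 0;0 0 12 0 0;0 0 6 0 0;0 0.5 0 0 0;0 0 0 0 255;0 0 0 0 255;0 0 0 0 255;0 0 0 0 255;0 0 0 0 255;0 0 0 0 255;0 0 0 0 255;0 0 0 0 255", squeeze=20)

```text
time_s: 3.07
tool_pos: [0.5166, 0.4022, 0.0069]
tool_rot: [180.0, 0.0, 169.1]
force: [-0.5, -0.8, 2.3]
grip_width: 0.0512
grasp_force: 20.0
```

Ring gripped at 51 mm with 20 N. Lifting and carrying it to just outside the peg.

Request:
arm_command(series="0 0 -20 0 255;0 0 -35 0 255;0 0 -35 0 255;0 0 -35 0 255;0 0 -25 0 255;-4.2 -12.2 -10 0 255;-8 -25 0 0 255;-8 -25 0 0 255;-8 -25 0 0 255;-8 -25 0 0 255;-8 -25 0 0 255;-8 -25 0 0 255;-8 -25 0 0 255;-8 -25 0 0 255;-8 -25 0 0 255;-8 -25 0 0 255;-8 -25 0 0 255;-8 -25 0 0 255;-8 -25 0 0 255;-8 -25 0 0 255")

```text
time_s: 4.73
tool_pos: [0.5606, 0.0218, 0.1651]
tool_rot: [-179.9, -0.1, 169.0]
force: [1.3, -0.9, -0.5]
grip_width: 0.0515
grasp_force: 20.0
```

Request:
arm_command(series="-8 -25 0 0 255;-8 -25 0 0 255;-8 -25 0 0 255;-8 -25 0 0 255;-8 -25 0 0 255;-8 -25 0 0 255;-8 -25 0 0 255;-8 -25 0 0 255;-8 -25 0 0 255;-4 -16.8 0 0 255;0 0 0 0.119 255;0 0 0 0.119 255;0 0 0 0.119 255;0 0 0 0.119 255;0 0 0 0.119 255;0 0 0 0.119 255;0 0 0 0.119 255;0 0 0 0.119 255;0 0 0 0 255;0 0 0 0 255")

```text
time_s: 6.4
tool_pos: [0.5894, -0.2279, 0.1653]
tool_rot: [-179.9, -0.1, 114.7]
force: [-0.5, -0.1, -1.1]
grip_width: 0.0511
grasp_force: 20.0
```

```bash
python3 - <<'E'
from h import *
o=telemetry.get_obs();im=cams.read_camera("wrist");cv2.imwrite("pics/w2.png",im)
C=cam("wrist",o)
print(o["tool_pos"],o["tool_rot"],o["qpos"].round(1),proj(C,[[.583,-.201,.08],[.544,-.115,.114]]))
E
```

```text
[ 0.58939203 -0.22787655  0.16531934] [-1.79893365e+02 -6.21112188e-02  1.14667848e+02] [ -7.3  19.9  32.6  91.2 -11.   72.3  51.8] [[264.18476844 160.53692164]
 [266.90247756  13.1459475 ]]
```

View pics/w2.png

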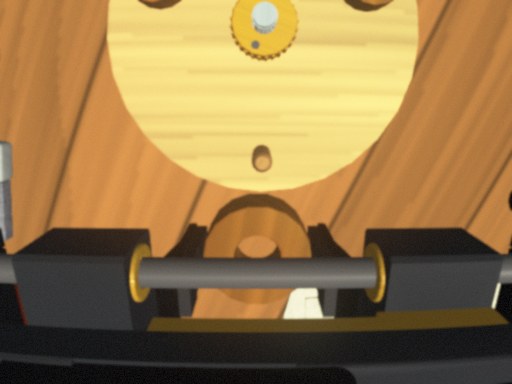

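The wrist view shows the empty peg at (262,158) (tip at the lower part of the blob), the nut at (265,22) with its stud tip at (265,15), and the held ring at the bottom around (258,245). I'll measure the peg tip closely.

```bash
python3 - <<'E'
from h import *
im=cv2.imread("pics/w2.png");cv2.imwrite("pics/w2c.png",cv2.resize(im[135:185,235:290],None,fx=10,fy=10,interpolation=cv2.INTER_CUBIC))
o=telemetry.get_obs();C=cam("wrist",o)
hsv=cv2.cvtColor(im,cv2.COLOR_BGR2HSV)
m=((hsv[...,1]>140)).astype(np.uint8);m[:,:240]=0;m[:,285:]=0;m[:140]=0;m[182:]=0
c=max(cv2.findContours(m,0,1)[0],key=cv2.contourArea);print(cv2.boundingRect(c))
p=plane(C,[(262,161)],.08)[0];print(p, "px/mm",np.linalg.norm(plane(C,[(263,161)],.08)[0]-p))
# disc edge: lower rim
m=cv2.medianBlur(((hsv[...,1]<125)&(hsv[...,2]>150)).astype(np.uint8),5);m[195:]=0
c=max(cv2.findContours(m,0,cv2.CHAIN_APPROX_NONE)[0],key=cv2.contourArea)
h=cv2.convexHull(c).reshape(-1,2);h=h[(h[:,1]>4)&(h[:,1]<193)];print(circ(plane(C,h,.035)[:,:2]),h.min(0),h.max(0))
print("stud",plane(C,[(265,15)],.114))
E
```

```text
(253, 146, 19, 25)
[ 0.58203873 -0.20194811  0.08      ] px/mm 0.0007443208756203373
(array([ 0.54379005, -0.11585091]), np.float64(0.12830914965581858)) [108  16] [416 190]
stud [[ 0.54371128 -0.11626947  0.114     ]]
```

View pics/w2c.png

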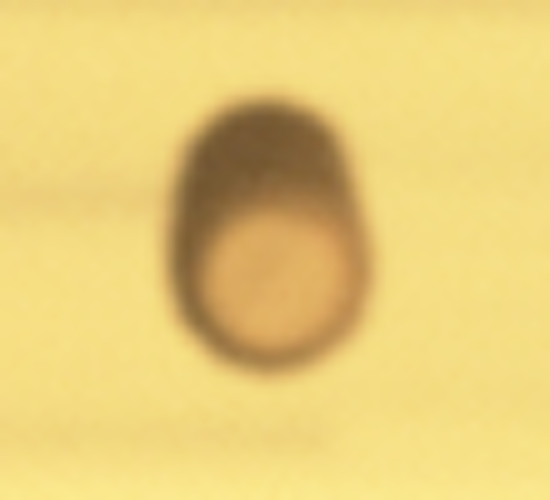

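Tip centre at (261.8,162.5), so the peg is at (0.5825, -0.2031). That is 95.3 mm from the stand centre, matching the spec. Aligning and coming down to just above the tip.

Request:
arm_command(series="6 1 0 0 255;10 2 0 0 255;9.6 1.1 10 0 255;0 0 15 0 255;0 0 15 0 255;0 0 15 0 255;0 0 10 0 255;0 0 0 0 255;0 0 0 0 255")

```text
time_s: 7.2
tool_pos: [0.5835, -0.2018, 0.1013]
tool_rot: [-180.0, -0.0, 114.6]
force: [0.0, -0.1, 0.2]
grip_width: 0.0509
grasp_force: 20.0
```

```bash
python3 - <<'E'
from h import *
o=telemetry.get_obs();print(o["tool_pos"],o["tool_rot"])
Rt=R.from_euler("xyz",o["tool_rot"],degrees=True).as_matrix()
print(Rt.T@(np.array([.5825,-.2031,.042])-o["tool_pos"])*1000)
cv2.imwrite("pics/s1.png",cv2.resize(cams.read_camera("scene")[130:250,60:220],None,fx=4,fy=4))
E
```

```text
[ 0.58347499 -0.20178912  0.10133494] [-1.79968434e+02 -4.46470590e-02  1.14576328e+02]
[-0.83286146 -1.39917302 59.33509005]
```

View pics/s1.png

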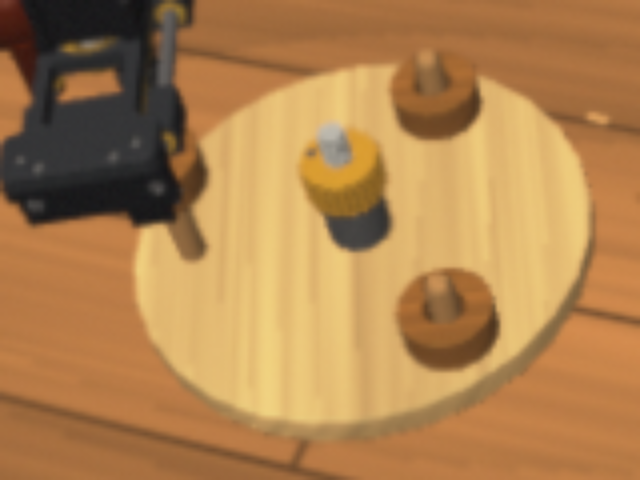

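The scene view shows the ring poised above the empty peg at about (185,215) in the crop, with the stand and other rings undisturbed. Applying the small correction and engaging the tip.

Request:
arm_command(series="-0.8 -1.4 0 0 255;0 0 0 0 255;0 0 6 0 255;0 0 6 0 255;0 0 5 0 255;0 0 4 0 255;0 0 4 0 255;0 0 0 0 255")

```text
time_s: 7.92
tool_pos: [0.5821, -0.2035, 0.0753]
tool_rot: [-179.9, -0.1, 114.5]
force: [0.8, 0.2, -0.8]
grip_width: 0.0512
grasp_force: 20.0
```

The ring has engaged the tip without force. Continuing down.

Request:
arm_command(series="0 0 5 0 255;0 0 6 0 255;0 0 6 0 255;0 0 5 0 255;0 0 4 0 255;0 0 3 0 255;0 0 2 0 255;0 0 1 0 255;0 0 0 0 255")

```text
time_s: 8.67
tool_pos: [0.5828, -0.2038, 0.0444]
tool_rot: [-180.0, -0.0, 114.5]
force: [-0.6, -0.3, -1.3]
grip_width: 0.0515
grasp_force: 20.0
```

Request:
arm_command(series="0 0 1 0 255;0 0 1 0 255;0 0 0.5 0 255;0 0 0 0 255")

```text
time_s: 9.0
tool_pos: [0.5828, -0.2037, 0.0421]
tool_rot: [180.0, -0.0, 114.5]
force: [-0.2, -0.1, -0.4]
grip_width: 0.0511
grasp_force: 20.0
```

Request:
arm_command(series="0 0 0 0 150;0 0 0 0 80;0 0 0 0 0;0 0 0 0 0;0 0 0 0 0;0 0 -5 0 0;0 0 -10 0 0;0 0 -20 0 0;0 0 -25 0 0;0 0 -25 0 0;0 0 -25 0 0;10 0 -15 0 0;15 0 0 0 0;15 0 0 0 0;0 0 0 0 0;0 0 0 0 0")

```text
time_s: 10.33
tool_pos: [0.5666, -0.1669, 0.1681]
tool_rot: [179.9, 0.0, 114.6]
force: [-0.0, -0.5, -0.2]
grip_width: 0.0867
grasp_force: 0.0
```

```bash
python3 - <<'E'
from h import *
o=telemetry.get_obs();im=cams.read_camera("wrist");cv2.imwrite("pics/w3.png",im)
C=cam("wrist",o)
print(o["tool_pos"],o["tool_rot"],o["qpos"].round(1),proj(C,[[.5825,-.2031,.08],[.5438,-.116,.114],[.5438,-.116,.094]]))
E
```

```text
[ 0.56657634 -0.16689603  0.1680579 ] [1.79910612e+02 2.61114419e-02 1.14610980e+02] [-13.2  14.1  31.6  97.2  -7.8  70.8  44.8] [[255.70613654 241.71728778]
 [257.33121557 124.51519772]
 [257.24948265 122.34402783]]
```

View pics/w3.png

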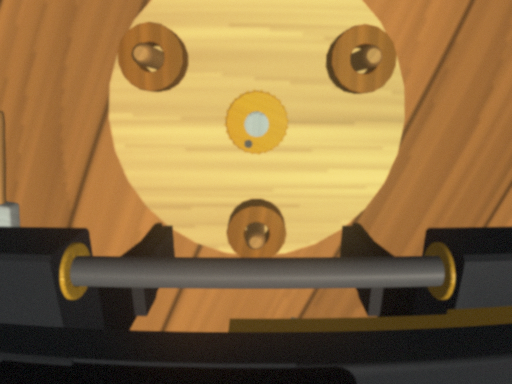

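The ring sits down on the empty peg at (257,230), level with its neighbours. The nut is at (257,122), where predicted, with the dimple at (249,144). I'll centre over it, pre-rotate counter-clockwise for range (j7 falls when turning clockwise), and descend.

Request:
arm_command(series="12 0 0 0 0;20 0.5 0 0 0;16 0 0 0 0;7.8 0 0 0 0;0 0 5 -0.115 0;0 0 5 -0.115 0;0 0 5 -0.115 0;0 0 5 -0.115 0;0 0 5 -0.115 0;0 0 5 -0.115 0;0 0 0 -0.115 0;0 0 0 -0.115 0;0 0 0 -0.115 0;0 0 0 -0.115 0;0 0 0 0 0;0 0 0 0 0")

```text
time_s: 11.72
tool_pos: [0.5434, -0.1169, 0.137]
tool_rot: [-180.0, -0.0, -179.8]
force: [-0.6, -0.1, 0.4]
grip_width: 0.0871
grasp_force: 0.0
```

```bash
python3 - <<'E'
from h import *
o=telemetry.get_obs();C=cam("wrist",o);im=cams.read_camera("wrist");cv2.imwrite("pics/w4.png",im)
Rt=R.from_euler("xyz",o["tool_rot"],degrees=True).as_matrix()
print(o["tool_pos"],o["tool_rot"],o["qpos"].round(1),Rt.T@(np.array([.5438,-.116,.062])-o["tool_pos"])*1000)
hsv=cv2.cvtColor(im,cv2.COLOR_BGR2HSV)
m=cv2.medianBlur(((hsv[...,1]>200)&(hsv[...,0]>18)&(hsv[...,0]<24)).astype(np.uint8),5)
for c in cv2.findContours(m,0,1)[0]:
  if cv2.contourArea(c)>500:
    h=cv2.convexHull(c).reshape(-1,2);print(cv2.boundingRect(c),[circ(plane(C,h,z)[:,:2]) for z in(.091,.094)])
E
```

```text
[ 0.54342834 -0.11690489  0.13700742] [-1.79987394e+02 -5.35210969e-03 -1.79816609e+02] [-11.8  10.6  23.7 103.8  -4.6  66.5 103.5] [-0.38155792  0.92019385 75.00718534]
```

View pics/w4.png

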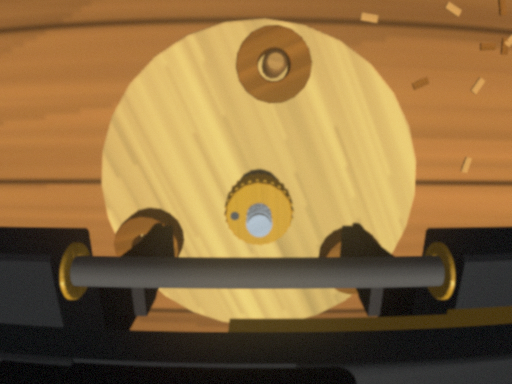

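The nut top is at (259,212), the dimple at (235,215). The offset agrees with the model to about 1 mm, and the rings are clear of the fingers' closing path. Descending and gripping.

Request:
arm_command(series="-0.4 1 10 0 0;0 0 15 0 0;0 0 15 0 0;0 0 15 0 0;0 0 12 0 0;0 0 6 0 0;0 0 2 0 0;0 0 0 0 100;0 0 0 0 140;0 0 0 0 255;0 0 0 0 255;0 0 0 0 255;0 0 0 0 255;0 0 0 0 255;0 0 0 0 255", squeeze=20)

```text
time_s: 13.02
tool_pos: [0.544, -0.1159, 0.0622]
tool_rot: [-180.0, 0.0, -179.6]
force: [0.7, 1.4, 0.3]
grip_width: 0.0421
grasp_force: 20.0
```

```bash
cat > st.py <<'E'
from h import *
o=telemetry.get_obs()
for k in("time_s","tool_pos","tool_rot","force","wrist_torque","grip_width","grasp_force"):print(k,np.round(o[k],4),end="  ")
print("j7",o["qpos"][6].round(2),"eff7",o["effort"][6].round(3))
E
python3 st.py
```

```text
time_s 13.0167  tool_pos [ 0.544  -0.1159  0.0622]  tool_rot [-1.799587e+02  2.540000e-02 -1.795869e+02]  force [0.6668 1.3811 0.3231]  wrist_torque [ 0.6623  0.0403 -0.0414]  grip_width 0.0421  grasp_force 20.0321  j7 105.47 eff7 -0.012
```

Nut gripped. Turning clockwise at first by 1.2 rad, following the thread down.

Request:
arm_command(series="0 0 0.15 0.12 255;0 0 0.15 0.12 255;0 0 0.15 0.12 255;0 0 0.15 0.12 255;0 0 0.15 0.12 255;0 0 0.15 0.12 255;0 0 0.15 0.12 255;0 0 0.15 0.12 255;0 0 0.15 0.12 255;0 0 0.15 0.12 255;0 0 0 0 255;0 0 0 0 255")

```text
time_s: 14.02
tool_pos: [0.5433, -0.1169, 0.0607]
tool_rot: [-179.9, 0.1, 111.8]
force: [-2.3, -3.9, 1.9]
grip_width: 0.0425
grasp_force: 20.0
```

```bash
python3 st.py
```

```text
time_s 14.0167  tool_pos [ 0.5433 -0.1169  0.0607]  tool_rot [-1.799211e+02  6.830000e-02  1.117859e+02]  force [-2.3437 -3.9051  1.9375]  wrist_torque [-0.9164  0.5612 -0.0607]  grip_width 0.0425  grasp_force 19.9994  j7 39.91 eff7 -0.151
```

Request:
arm_command(series="0 0 0.15 0.1 255;0 0 0.13 0.1 255;0 0 0.13 0.1 255;0 0 0.13 0.1 255;0 0 0.13 0.1 255;0 0 0.13 0.1 255;0 0 0 0 255")

```text
time_s: 14.6
tool_pos: [0.5426, -0.1169, 0.0598]
tool_rot: [-179.9, 0.1, 77.2]
force: [-4.7, -3.9, 5.0]
grip_width: 0.0425
grasp_force: 20.0
```

```bash
python3 st.py
```

```text
time_s 14.6  tool_pos [ 0.5426 -0.1169  0.0598]  tool_rot [-1.798923e+02  9.860000e-02  7.717400e+01]  force [-4.7384 -3.9487  5.0033]  wrist_torque [-0.9786  1.0619 -0.0585]  grip_width 0.0425  grasp_force 20.0003  j7 7.23 eff7 -0.802
```

Request:
arm_command(series="0 0 0.13 0.1 255;0 0 0.13 0.1 255;0 0 0.13 0.1 255;0 0 0.13 0.1 255;0 0 0 0 255")

```text
time_s: 15.02
tool_pos: [0.5422, -0.1168, 0.0593]
tool_rot: [-179.9, 0.1, 54.3]
force: [-5.5, -2.9, 5.4]
grip_width: 0.0425
grasp_force: 20.0
```

```bash
python3 st.py
```

```text
time_s 15.0167  tool_pos [ 0.5422 -0.1168  0.0593]  tool_rot [-1.798819e+02  1.467000e-01  5.426020e+01]  force [-5.5061 -2.9077  5.4282]  wrist_torque [-0.9498  1.2623 -0.1098]  grip_width 0.0425  grasp_force 20.0003  j7 -14.19 eff7 -0.791
```

Request:
arm_command(series="0 0 0.1 0.08 255;0 0 0.1 0.08 255;0 0 0 0 255")

```text
time_s: 15.27
tool_pos: [0.542, -0.1167, 0.059]
tool_rot: [-179.9, 0.2, 45.1]
force: [-6.9, -3.7, 7.0]
grip_width: 0.0425
grasp_force: 20.0
```

```bash
python3 st.py
```

```text
time_s 15.2667  tool_pos [ 0.542  -0.1167  0.059 ]  tool_rot [-1.798811e+02  1.687000e-01  4.514230e+01]  force [-6.937  -3.7335  6.9531]  wrist_torque [-0.8623  1.3932 -0.0443]  grip_width 0.0425  grasp_force 19.9999  j7 -22.65 eff7 -0.608
```

The side load is growing from a small centring offset, so I'll relieve it while continuing.

Request:
arm_command(series="-0.8 -0.4 -0.2 0 255;-0.8 -0.4 -0.2 0 255;0 0 0.1 0.08 255;0 0 0.1 0.08 255;0 0 0 0 255")

```text
time_s: 15.68
tool_pos: [0.5419, -0.1165, 0.0591]
tool_rot: [180.0, 0.0, 36.0]
force: [-2.2, -3.5, 1.1]
grip_width: 0.0426
grasp_force: 20.0
```

```bash
python3 st.py
```

```text
time_s 15.6833  tool_pos [ 0.5419 -0.1165  0.0591]  tool_rot [1.79976e+02 3.93000e-02 3.60019e+01]  force [-2.2078 -3.4804  1.0756]  wrist_torque [-0.8964  0.5595 -0.0477]  grip_width 0.0426  grasp_force 20.0006  j7 -31.15 eff7 -0.67
```

Request:
arm_command(series="0 0 0.1 0.08 255;0 0 0.1 0.08 255;0 0 0 0 255")

```text
time_s: 15.93
tool_pos: [0.5423, -0.1161, 0.0589]
tool_rot: [180.0, 0.0, 27.0]
force: [-2.0, -3.8, 0.4]
grip_width: 0.0427
grasp_force: 20.0
```

```bash
python3 st.py
```

```text
time_s 15.9333  tool_pos [ 0.5423 -0.1161  0.0589]  tool_rot [1.799592e+02 2.070000e-02 2.701880e+01]  force [-1.9798 -3.7516  0.4314]  wrist_torque [-0.8363  0.4379  0.3645]  grip_width 0.0427  grasp_force 20.0014  j7 -39.44 eff7 -1.109
```

Request:
arm_command(series="0 0 0.1 0.08 255;0 0 0.1 0.08 255;0 0 0 0 255")

```text
time_s: 16.18
tool_pos: [0.5444, -0.1153, 0.0592]
tool_rot: [179.9, -0.2, 17.9]
force: [4.0, -2.7, -1.7]
grip_width: 0.0426
grasp_force: 20.0
```

```bash
python3 st.py
```

```text
time_s 16.1833  tool_pos [ 0.5444 -0.1153  0.0592]  tool_rot [179.8951  -0.2112  17.9464]  force [ 3.9555 -2.6995 -1.7435]  wrist_torque [-0.4948 -0.7689  0.3969]  grip_width 0.0426  grasp_force 20.001  j7 -47.77 eff7 -1.125
```

The torque jumped to about +0.4 N·m near yaw 27–36° and the pads began to slip, so the nut has bottomed out after about 2.6 rad (TCP dropped 3.3 mm, matching the pitch). I'll release, lift, and check the centre and dimple before a clean regrasp for the back-off.

Request:
arm_command(series="0 0 0 0 150;0 0 0 0 60;0 0 0 0 0;0 0 0 0 0;0 0 0 0 0;0 0 -10 0 0;0 0 -20 0 0;0 0 -20 0 0;0 0 -20 0 0;0 0 -8 0 0;0 0 0 0 0;0 0 0 0 0")

```text
time_s: 17.18
tool_pos: [0.5422, -0.1157, 0.1369]
tool_rot: [-180.0, -0.0, 17.7]
force: [-0.7, 0.4, -0.0]
grip_width: 0.0871
grasp_force: 0.0
```

```bash
cat > nut.py <<'E'
from h import *
import sys
o=telemetry.get_obs();C=cam("wrist",o);im=cams.read_camera("wrist");cv2.imwrite(sys.argv[1],im)
Rt=R.from_euler("xyz",o["tool_rot"],degrees=True).as_matrix();z=float(sys.argv[2])
hsv=cv2.cvtColor(im,cv2.COLOR_BGR2HSV)
print(o["tool_pos"],o["tool_rot"],o["qpos"][6])
m=((hsv[...,1]>190)&(hsv[...,2]>170)&(hsv[...,0]>17)&(hsv[...,0]<26)).astype(np.uint8);m[:130]=0;m[248:]=0;m[:,:180]=0;m[:,340:]=0
c=max(cv2.findContours(cv2.medianBlur(m,3),0,cv2.CHAIN_APPROX_NONE)[0],key=cv2.contourArea)
h=cv2.convexHull(c);xy,r=circ(plane(C,h.reshape(-1,2),z)[:,:2]);print("nut",xy,r,cv2.boundingRect(c),"in tool mm",(Rt.T@(np.append(xy,z)-o["tool_pos"])*1000).round(2))
f=np.zeros_like(m);cv2.drawContours(f,[cv2.convexHull(c)],-1,1,-1);f=cv2.erode(f,np.ones((5,5)))
d=f&(hsv[...,2]<140)
k,l,st,ce=cv2.connectedComponentsWithStats(d)
for i in range(1,k):
  if st[i,4]>8:
    p=plane(C,[ce[i]],z)[0,:2]-xy;print("dimple?",ce[i],st[i,4],np.linalg.norm(p),np.degrees(np.arctan2(p[1],p[0])))
E
python3 nut.py pics/w5.png .091
```

```text
[ 0.54217346 -0.11570845  0.13686291] [-1.79971226e+02 -3.61154572e-02  1.77207101e+01] -52.27755224390572
nut [ 0.54365293 -0.11615765] 0.020814808067069136 (226, 181, 64, 61) in tool mm [ 1.24  0.9  45.86]
dimple? [234.31578947 218.81578947] 38 0.01606414596800482 126.56720008986582
```

View pics/w5.png

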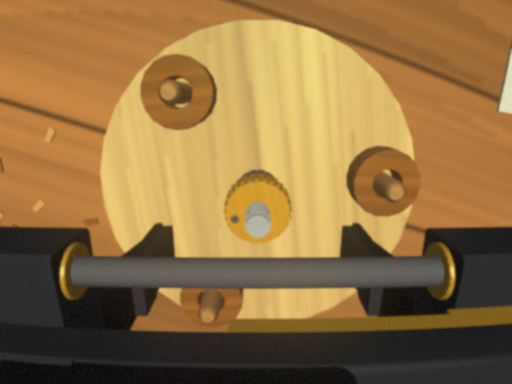

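The nut is at (258,210) and the dimple at (235,219). The rings are all seated. I'll compare the dimple angle with the pre-turn picture.

```bash
python3 - <<'E'
from h import *
def an(f,pos,rot,z,seed):
    C=cam("wrist",dict(tool_pos=np.array(pos),tool_rot=np.array(rot)));im=cv2.imread(f);hsv=cv2.cvtColor(im,cv2.COLOR_BGR2HSV)
    x,y=seed;w=np.zeros(hsv.shape[:2]);w[y-6:y+7,x-6:x+7]=np.clip(170.-hsv[y-6:y+7,x-6:x+7,2],0,None)
    yy,xx=np.mgrid[:384,:512];u=((w*xx).sum()/w.sum(),(w*yy).sum()/w.sum())
    p=plane(C,[u],z)[0,:2]-np.array([.5437,-.1161]);print(f,u,np.linalg.norm(p),np.degrees(np.arctan2(p[1],p[0])))
an("pics/w3.png",[0.56657634,-0.16689603,0.1680579],[179.91,.026,114.611],.0945,(249,144))
an("pics/w4.png",[0.54342834,-0.11690489,0.13700742],[-179.987,-.005,-179.817],.0945,(235,215))
an("pics/w5.png",[0.54217346,-0.11570845,0.13686291],[-179.971,-.036,17.72],.091,(234,219))
E
```

```text
pics/w3.png (np.float64(247.90716332378224), np.float64(143.4189111747851)) 0.015119321240481268 -89.02220602187434
pics/w4.png (np.float64(234.36884615384616), np.float64(215.5003846153846)) 0.014807355858292582 -89.11029938261963
pics/w5.png (np.float64(234.37035490605427), np.float64(218.76409185803757)) 0.01600125026593507 126.75470487016155
```

The dimple turned 144° clockwise against the tool's 162°. So the stop was hit at tool yaw ≈ 36° and the last 18° was slip, which confirms the nut is bottomed, with the dimple at 126.8°. The target after the back-off is a dimple at -143°. Regrasping centred.

Request:
arm_command(series="1.2 0.9 10 0 0;0 0 20 0 0;0 0 20 0 0;0 0 16 0 0;0 0 8 0 0;0 0 4 0 0;0 0 0 0 0;0 0 0 0 100;0 0 0 0 140;0 0 0 0 255;0 0 0 0 255;0 0 0 0 255;0 0 0 0 255;0 0 0 0 255;0 0 0 0 255", squeeze=20)

```text
time_s: 18.48
tool_pos: [0.5434, -0.1156, 0.0589]
tool_rot: [-179.9, 0.0, 17.7]
force: [-0.1, -0.5, 1.3]
grip_width: 0.0427
grasp_force: 20.0
```

```bash
python3 st.py
```

```text
time_s 18.4833  tool_pos [ 0.5434 -0.1156  0.0589]  tool_rot [-1.79910e+02  6.00000e-04  1.77002e+01]  force [-0.0515 -0.526   1.3012]  wrist_torque [-0.7283  0.0502 -0.014 ]  grip_width 0.0427  grasp_force 20.0348  j7 -47.75 eff7 0.003
```

A small clockwise nudge to confirm the hard stop.

Request:
arm_command(series="0 0 0 0.04 255;0 0 0 0 255;0 0 0 0 255")

```text
time_s: 18.73
tool_pos: [0.5433, -0.1158, 0.0589]
tool_rot: [-179.9, 0.0, 15.5]
force: [-2.0, 1.8, 2.2]
grip_width: 0.0425
grasp_force: 20.0
```

```bash
python3 st.py
```

```text
time_s 18.7333  tool_pos [ 0.5433 -0.1158  0.0589]  tool_rot [-1.79948e+02  4.25000e-02  1.55477e+01]  force [-1.9759  1.8121  2.2173]  wrist_torque [0.3267 0.6351 0.5028]  grip_width 0.0425  grasp_force 20.0  j7 -49.74 eff7 -0.566
```

0.5 N·m straight away, so the stop is confirmed. Backing off a quarter turn and following the thread up.

Request:
arm_command(series="0 0 0 -0.071 255;0 0 -0.12 -0.1 255;0 0 -0.13 -0.1 255;0 0 -0.13 -0.1 255;0 0 -0.13 -0.1 255;0 0 -0.13 -0.1 255;0 0 -0.13 -0.1 255;0 0 -0.13 -0.1 255;0 0 -0.13 -0.1 255;0 0 -0.13 -0.1 255;0 0 -0.13 -0.1 255;0 0 -0.13 -0.1 255;0 0 -0.13 -0.1 255;0 0 -0.13 -0.1 255;0 0 -0.13 -0.1 255;0 0 -0.13 -0.1 255;0 0 0 0 255;0 0 0 0 255")

```text
time_s: 20.23
tool_pos: [0.5428, -0.1154, 0.0608]
tool_rot: [-179.9, -0.1, 105.3]
force: [-4.0, 3.3, 5.4]
grip_width: 0.0422
grasp_force: 20.0
```

```bash
python3 st.py
```

```text
time_s 20.2333  tool_pos [ 0.5428 -0.1154  0.0608]  tool_rot [-1.799347e+02 -1.464000e-01  1.053095e+02]  force [-4.0077  3.3242  5.4399]  wrist_torque [0.7052 0.9345 0.0442]  grip_width 0.0422  grasp_force 19.9998  j7 33.77 eff7 0.08
```

Turned 89.8°. I'll release, check the dimple from above, and regrasp.

Request:
arm_command(series="0 0 0 0 150;0 0 0 0 60;0 0 0 0 0;0 0 0 0 0;0 0 0 0 0;0 0 -10 0 0;0 0 -20 0 0;0 0 -20 0 0;0 0 -18 0 0;0 0 -8 0 0;0 0 0 0 0;0 0 0 0 0")

```text
time_s: 21.23
tool_pos: [0.5437, -0.1164, 0.1369]
tool_rot: [180.0, -0.0, 105.4]
force: [-0.1, 0.3, 0.1]
grip_width: 0.0867
grasp_force: 0.0
```

```bash
python3 nut.py pics/w6.png .093
```

```text
[ 0.54374897 -0.11641282  0.13691141] [ 1.79953718e+02 -1.32191621e-03  1.05411356e+02] 30.984853632463423
nut [ 0.54304747 -0.11585414] 0.020513402677523537 (224, 182, 64, 60) in tool mm [ 0.72 -0.56 43.91]
dimple? [256.76923077 206.30769231] 13 0.0040480720211086485 95.0315066643199
dimple? [254.71428571 213.42857143] 14 0.0010407346470952751 -109.45227540165492
dimple? [232.32352941 219.44117647] 34 0.015958921945603683 -146.32079322612955
```

The dimple moved about 88° counter-clockwise, within measuring error of a quarter turn. Regrasping with a tiny 1.4° top-up and holding.

Request:
arm_command(series="0.4 -0.4 10 0 0;0 0 20 0 0;0 0 20 0 0;0 0 16 0 0;0 0 7 0 0;0 0 3 0 0;0 0 0 0 0;0 0 0 0 100;0 0 0 0 140;0 0 0 0 255;0 0 0 0 255;0 0 0 0 255;0 0 0 0 255;0 0 0 0 255;0 0 0 -0.025 255;0 0 0 0 255;0 0 0 0 255;0 0 0 0 255", squeeze=20)

```text
time_s: 22.78
tool_pos: [0.5429, -0.1162, 0.0609]
tool_rot: [-180.0, -0.0, 106.8]
force: [-1.6, 0.3, 2.3]
grip_width: 0.0423
grasp_force: 20.0
```

```bash
python3 st.py; python3 - <<'E'
from h import *
cv2.imwrite("pics/s2.png",cv2.resize(cams.read_camera("scene")[110:250,60:240],None,fx=4,fy=4))
E
```

```text
time_s 22.7833  tool_pos [ 0.5429 -0.1162  0.0609]  tool_rot [-1.799846e+02 -1.470000e-02  1.068461e+02]  force [-1.6033  0.3049  2.3107]  wrist_torque [0.0372 0.3513 0.0209]  grip_width 0.0423  grasp_force 19.9994  j7 35.22 eff7 -0.038
```

View pics/s2.png

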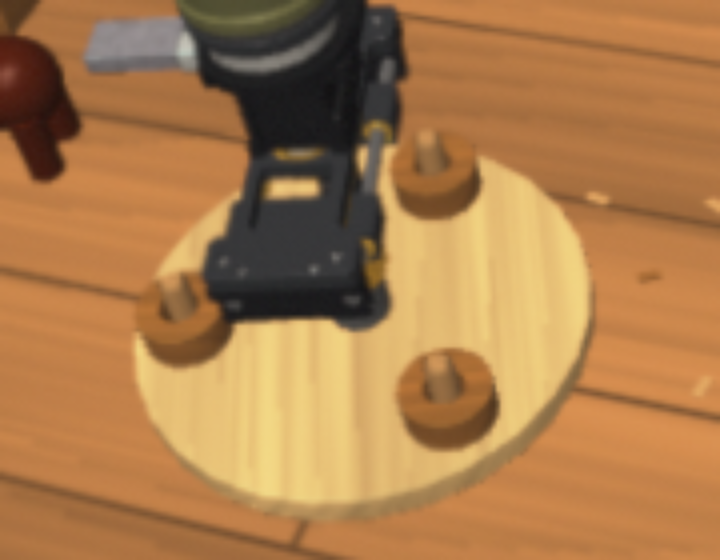

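The scene view shows the loose ring fully seated on its peg at (185,320) in the crop, like the other two at (435,175) and (445,395), and the gripper holding the nut. Handing in.

```bash
python3 -c "
from cell import env;print(env.sign_off())"
```

```text
the job is handed in; nothing more can be done
None
```

The job is handed in: the ring is released and fully down on the empty peg, and the nut was screwed to its stop, backed off a quarter turn (89–91° by tool angle and camera, good to about 2°) and is still held in the gripper, at 22.8 s of the 61 s; no verdict came back.

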